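Open the jam from the preserves case

TASK

Lift the lid of the wooden preserves case fully open until it rests back on its stop, then unscrew the tight red cap of the jam jar inside, leaving the jar seated in its well. Stop turning when the threads let go, lift the cap clear, and finish still holding it level just above the jar's open mouth, a finger's width or two up; do not put it down or let go. Do not disturb the honey jar or the other things on the counter.

Things in the scene. Friction and masses are not known exactly. Their poses are not given: they have to be found in the camera images.
- case: Wooden preserves case fixed to the counter, 170 (x) x 240 (y) x 122 mm high, walls and floor 6 mm. Origin: centre of its underside; x from the front (handle side) to the hinge side, z up. Inside, two square wells 35 mm deep, centred 55 mm either side of the middle along y, loose (1.5 mm a side) on a square jar, and stop a jar turning. Either jar may be in either well
- case_lid (a joint): Lid angle, rad: 0 closed, grows as the front edge is lifted and swung back about the case's +x top edge; stop at 1.8. Clear panel in a wooden frame, 8 mm thick, about 0.25 kg. It falls shut if left below about 1.4 and falls back on to its stop beyond about 1.55. Closed, its underside is 122 mm above the counter, 8 mm above the caps; open it stands up to 290 mm
- lid_handle (a point): Middle of the dark bar handle on the lid: a round bar 10 mm thick, 100 mm long along the case's y, standing 38 mm above the lid's top face, 16 mm back from the front edge; it moves with the lid. It turns easily in a light pinch
- lid_hinge (a point): Point on the hinge line, in the middle of the case's +x top edge; the handle moves in a circle about it, its centre line 154 mm along the lid and 46 mm above the lid's underside
- jam_jar: Jam jar, dark red contents, about 0.4 kg, loose in one of the wells: square body 66 x 66 x 80 mm high, round neck 49 mm across (56 over its threads) up to 104 mm. Origin: centre of its underside, on the case's floor, 6 mm above the counter; x, y along its sides, parallel to the case's, z up
- jar_mouth (a point): Centre of the jam jar's mouth, at the top of its neck, 104 mm above the jar's underside
- jam_cap: Red cap on the jam jar, 63 mm wide, 20 high, 35 g. Origin: centre of lower rim, 88 mm above the jar's when on. Unscrews counter-clockwise from above, stiff (0.2 to 0.6 N m: grip firmly), rising 2 mm. Yaw relative to the jar: starts within 0.1 rad of 0; threads let go at 0.9; lifts off from 0.95 to 1.55; stop near 1.65. The jar gives 0.05 with it. Lifted earlier it takes the jar
- cap_mark (a point): Outer part of the white stripe on the red cap's top, 25 mm from its axis, on the cap's own -y side, 20 mm above its origin: shows how far the cap is turned
- honey_jar: Jar of the same shape with amber contents and a yellow cap (do not open), in the other well, 0.45 kg. Origin: centre of its underside, z up
- mug: Blue mug, 80 mm across, 92 mm high, standing on the counter. Origin: centre of its underside. To be left alone
- spoon: Wooden spoon lying on the counter. To be left alone
- pepper_mill: Dark wooden pepper mill, 56 mm across, 150 mm high. Origin: centre of its underside. To be left alone
- oil_bottle: Green oil bottle, 60 mm across, 200 mm high. Origin: centre of its underside. To be left alone
- tomato_tin: Tin with a red label, 74 mm across, 100 mm high. Origin: centre of its underside. To be left alone

How it is judged:
On the way, in this order (a step that is already met when the one before it is completed fails the run):
1. the lid is open on its stop (value of joint case_lid above 1.7 rad), for 0.2 s.
2. the cap has been turned counter-clockwise until its threads let go, still down on the jar (x of cap_mark in the frame of jam_jar above 0.0185 m and z of jam_cap in the frame of jam_jar below 0.098 m and z of jam_jar in the frame of case below 0.014 m), for 0.1 s.
At the end, for the whole second after the job is handed in: Lid on its stop (over 1.7 rad). Fingers hold the red cap (over 2 N), still, level within 0.2 rad, its rim 6 to 55 mm above the jar mouth, within 20 mm sideways, touching neither jar nor case, turned under 2.75 rad from closed. Jam jar upright, within 3 mm of its seat; honey jar within 20 mm (value of joint case_lid above 1.7 rad and z of jam_cap in the frame of jar_mouth between 0.006 and 0.055 m and horizontal distance between jam_cap and jar_mouth below 0.02 m and angle between jam_cap's own z axis and vertical below 0.2 rad and linear speed of each of jam_cap, jam_jar below 0.02 m/s and x of cap_mark in the frame of jam_jar above 0.0085 m and contact force between the fingers and jam_cap above 2 N and contact force between jam_cap and jam_jar below 0.1 N and contact force between jam_cap and case below 0.1 N and z of jam_jar in the frame of case below 0.009 m and angle between each of jam_jar, honey_jar's own z axis and vertical below 0.08 rad and distance of honey_jar from where it was at the start of the episode below 0.02 m); the arm keeps its last pose, push and grip.
It fails at once if the jam jar was pulled up out of its well (z of jam_jar in the frame of case above 0.025 m).
It fails at once if the honey jar was disturbed (distance of honey_jar from where it was at the start of the episode above 0.025 m).
It fails at once if something else on the counter was disturbed (distance of any of mug, spoon, pepper_mill, oil_bottle, tomato_tin from where it was at the start of the episode above 0.04 m).
It also fails if it takes over 51 s, if anything falls off the work surface, if the arm or the gripper's body presses on something with over 40 N, if the wrist force passes 120 N, or if a joint passes its speed limit or range.

ROBOT

A 7-joint arm with a two-finger parallel gripper is mounted at the origin on the work surface. World frame = base frame: x ahead of the robot, y to its left, z up, the work surface at z = 0. Lengths are in m, angles in rad, forces in N, time in s.
With the tool pointing down it reaches from about 0.4 to 0.85 m from the base axis. Payload 10.4 kg.
Tool frame: the origin (TCP) lies at the very end of the fingers, on their centre line; the grasp point (between the pads) lies 19 mm behind it; z points along the fingers, y is the line along which they close (so a half turn about z gives the same grasp; the last joint's range is limited). The gripper opens to 85 mm and grips with 20 to 120 N. Pads are 22 mm wide; open, the fingers measure 114 mm over their backs; the gripper's body (76 mm by 85 mm) begins 54 mm behind the grasp point. The pads swing forward as they close: fully open they stand 13 mm farther back than shut.
Start: joints at [1.181, 0.332, -0.065, 1.46, 0.022, 1.35, -0.088], TCP at [0.224, -0.583, 0.231] pointing down, gripper open.
Joint ranges: [-2.6, 2.6], [-0.5, 2.12], [-1.47, 1.34], [0.16, 2.42], [-1.27, 4.41], [0.06, 2.06], [-2.6, 2.6]. Speed limits (rad/s): [2.22, 2.22, 2.79, 2.79, 3.14, 3.14, 3.14].

INTERFACE

Orientations are given as a unit quaternion [x, y, z, w].
In Python, from workcell import manip, optics gives the robot as it stands.
- The arm moves only by the tool jog_arm, never from a script. Its arguments are lists of equal length, an entry for each row: "dr": the turn, a rotation vector about the tool's x, y, z normalised to -1 to 1, where 1 is 4 degrees, a list of three; "translation": the shift along the tool's x, y, z normalised to -1 to 1, where 1 is 0.025 m, a list of three; "jaw": the opening, from 0 (shut) to 1 (fully open). A call has 1 to 10 rows; each row shifts and turns the commanded pose from where the row before left it, along the tool's axes as they then stand; what a row does not reach is not made up. A row lasts 1/10 s, in which the tool goes at most 50 mm and 8.59 degrees, less where a joint would pass 70% of its speed; a pose out of reach is approached as far as the arm can. A call with a number of a shift or a turn outside -1 to 1 is refused whole. A call with a gripper value outside its range is refused whole. The fingers move at their own pace and stop on an object; "squeeze" is the grip in N (left out, the last holds). Time passes only in rows, so rows that do not move let the fingers close. It gives the time, the measured TCP pose, the force, the opening and the grip force at its end, in the units of the state.
- manip.get_obs(): the state, without advancing time (a new reading comes with each control period).
- optics.camera(name): name is "side" or "top"; returns a dict with "color" (480x640x3 uint8, red, green, blue), "mtx" (3x3 intrinsics, pixels), "k1" (the pictures are not rectified: a ray, as slopes to the right and down, at radius r is drawn at 1 + k1 r^2 times it, then the intrinsics apply), "R" (3x3) and "t" (3): a world point X has camera coordinates R X + t. Camera axes: x right, y down, z forward; pixel columns grow to the right and rows downward; lengths in m; the calibration is good to about 2 mm. A picture is of the moment at which its call begins. There is no depth.
- manip.hand_in(): hands the job in; it is judged then, once.
The state is a dict: "clock": time; "joint_pos": joint angles; "joint_velocities": joint speeds; "tau": joint torques, N m; "position": TCP position; "ee_rot": TCP orientation; "ft_force": force on the tool from outside, world axes, zero at the start; "torque": the same for the moment, N m; "grip_width": opening from 0.0 (shut) to 1.0 (fully open); "grasp_force": force on a finger pad.
Only numpy, scipy, OpenCV 4.12 (cv2) and the standard library are available. Lean on these libraries where they do the work, as an engineer would, in place of code of your own. Each camera call takes 0.05 s, during which the arm holds its last target. There are 200 camera calls.

## Working session

There is one attempt and no reset: what is moved stays moved. The work goes in short steps, Python scripts to look and compute and a tool call to move; the robot and the scene stay as the last step left them, time stands still between calls to the robot, and variables do not carry over. Pictures are saved under pics/ and viewed, at most 10 in all, crops included, and the job is handed in when it is done.

Besides the shell and the picture viewer there is one more tool, called after "Emit:" as name(argument=value, ...), one argument or row to a line, values as JSON. jog_arm: Moves the arm, as the interface text tells. Scaled input: -1 to 1 covers 0.025 m each way for a shift and 4 degrees each way for a turn. Its arguments: {"type":"object","properties":{"dr":{"type":"array","items":{"type":"array","items":{"type":"number"}}},"translation":{"type":"array","items":{"type":"array","items":{"type":"number"}}},"jaw":{"type":"array","items":{"type":"number"}},"squeeze":{"type":"number"}},"required":["dr","translation","jaw"]}

```bash
mkdir -p pics; cat > h.py <<'E'
from workcell import manip, optics
import numpy as np, cv2, pickle
from scipy.spatial.transform import Rotation as Ro
def snap(n,f):
    c=optics.camera(n); cv2.imwrite(f'pics/{f}.png',c['color'][:,:,::-1]); pickle.dump({k:c[k] for k in c},open(f'pics/{f}.pkl','wb')); return c
def proj(c,X):
    p=np.atleast_2d(X)@np.array(c['R']).T+c['t']; s=p[:,:2]/p[:,2:]; s=s*(1+c['k1']*(s**2).sum(1,keepdims=True))
    m=np.array(c['mtx']); return s@m[:2,:2].T+m[:2,2]
def ray(c,uv):
    m=np.array(c['mtx']); d=cv2.undistortPoints(np.array([[uv]],float),m,np.array([c['k1'],0,0,0,0.]))[0,0]
    R=np.array(c['R']); return -R.T@np.array(c['t']), R.T@np.array([d[0],d[1],1])
def atz(c,uv,z):
    o,d=ray(c,uv); return o+d*(z-o[2])/d[2]
def tri(c1,u1,c2,u2):
    o,d=ray(c1,u1);p,e=ray(c2,u2); s=np.linalg.lstsq(np.c_[d,-e],p-o,rcond=None)[0]
    return (o+d*s[0]+p+e*s[1])/2, np.linalg.norm(o+d*s[0]-p-e*s[1])
E
python3 - <<'E'
from h import *
for n in('top','side'):
    c=snap(n,n+'0'); print(n,-np.array(c['R']).T@c['t'],c['mtx'][0][0],c['k1'])
print(manip.get_obs())
E
```

```text
top [0.2076434  0.02086329 1.46739904] 576.3999775395386 -0.10674693576968156
side [0.28094202 0.81615942 1.16148997] 488.07427775480426 -0.11338670028725283
{'clock': 0.1, 'joint_pos': array([ 1.18138335,  0.33279039, -0.06470511,  1.4608649 ,  0.02158674,
        1.34987725, -0.0885375 ]), 'joint_velocities': array([-1.49211932e-03, -1.28247609e-03, -2.10481035e-03, -2.62056856e-03,
       -3.93769098e-04,  9.62266639e-04,  9.61906643e-05]), 'tau': array([ 1.11488796e-03, -6.26746058e+01,  4.88326396e-02, -3.92433858e+01,
        1.62590516e-02,  6.94224931e-03, -7.45749020e-06]), 'position': array([ 0.22403685, -0.58311023,  0.2306033 ]), 'ee_rot': array([ 9.83229410e-01,  1.82371981e-01, -1.33887297e-04, -6.07982328e-04]), 'ft_force': array([-0.59261883,  0.78880268,  0.4708908 ]), 'torque': array([-0.0201077 ,  0.03897236,  0.03563047]), 'grasp_force': 0.0, 'grip_width': 0.9983564451530369}
```

View pics/top0.png

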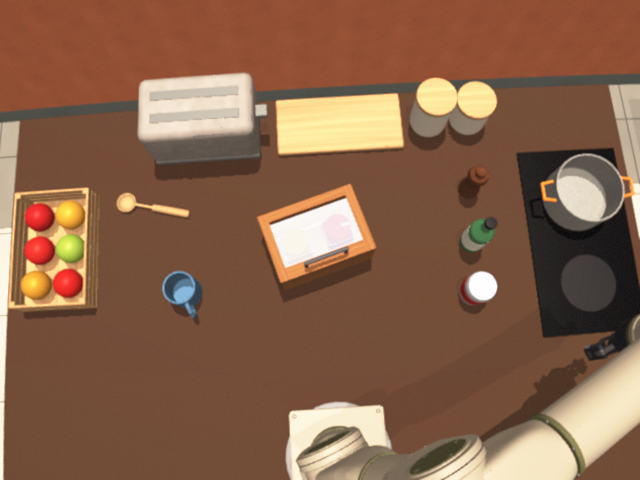

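View pics/side0.png

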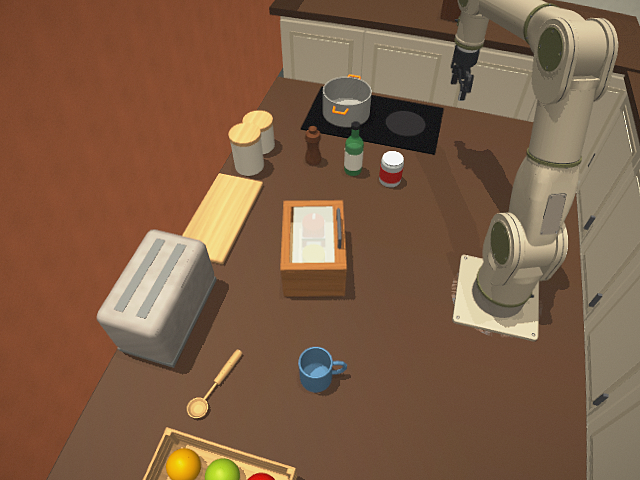

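Top view: case centred near (317,235), handle bar from about (305,267) to (348,250), red cap under the right (−y) half at (338,228). The tin and bottle are to its right, and the spoon and mug to its left. I'll enlarge the case in both views.

```bash
python3 - <<'E'
import cv2,numpy as np
a=cv2.imread('pics/top0.png')[180:290,250:383]; b=cv2.imread('pics/side0.png')[190:300,270:360]
a=cv2.resize(a,None,fx=3.3,fy=3.3,interpolation=cv2.INTER_CUBIC); b=cv2.resize(b,None,fx=3.3,fy=3.3,interpolation=cv2.INTER_CUBIC)
cv2.imwrite('pics/crop0.png',np.hstack([a,b])); print(a.shape,b.shape)
E
```

```text
(363, 439, 3) (363, 297, 3)
```

View pics/crop0.png

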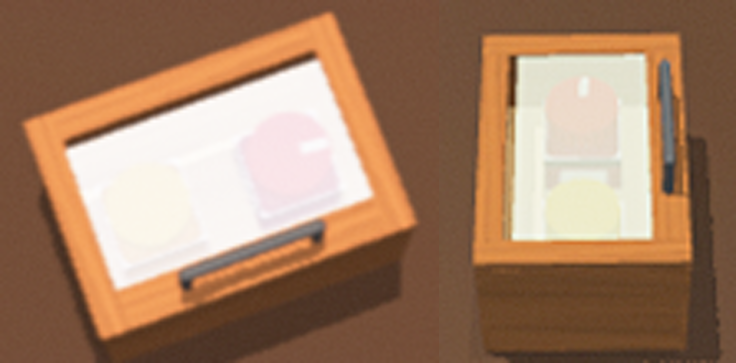

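```bash
cat > fit.py <<'E'
from h import *
from scipy.optimize import least_squares
T=pickle.load(open('pics/top0.pkl','rb'));S=pickle.load(open('pics/side0.pkl','rb'))
f=lambda x,y,ox,oy:((x+.5)/3.3-.5+ox,(y+.5)/3.3-.5+oy)
t=np.array([f(x,y,250,180) for x,y in[(24,123),(333,12),(416,224),(105,338)]])
s=np.array([f(x-439,y,270,190) for x,y in[(484,35),(680,35),(690,263),(474,262)]])
L=lambda p,P:np.array(P)@np.array([[np.cos(p[2]),np.sin(p[2]),0],[-np.sin(p[2]),np.cos(p[2]),0],[0,0,1]])+[p[0],p[1],0]
a,b,z=.085,.12,.130
BL,BR,FR,FL=[a,b,z],[a,-b,z],[-a,-b,z],[-a,b,z]
r=lambda p:np.r_[(proj(T,L(p,[BL,BR,FR,FL]))-t).ravel(),(proj(S,L(p,[BR,FR,FL,BL]))-s).ravel()]
q=least_squares(r,[.53,.05,.35]); 
if __name__=='__main__':
    print(q.x,np.round(q.fun,1))
    pts=L(q.x,[[-.069,0,.168],[.085,0,.122],[0,-.055,.114]]);print('handle,hinge,cap',pts)
    print('handle px',proj(T,pts[:1]),proj(S,pts[:1]), 'seen top', f((185+320)/2,(279+227)/2,250,180),'side',f(667-439,125,270,190))
    print('cap mark px pred top',proj(T,L(q.x,[[0,-.08,.114]])),'seen',f(314,145,250,180),'side',proj(S,L(q.x,[[0,-.08,.114]])),f(584-439,86,270,190), 'cap ctr',proj(T,pts[2:]),f(291,152,250,180))
    for n,uv,z in(('tin',(481,287),.1),('bottle',(489,224),.2),('mill',(480,172),.15)): print(n,atz(T,uv,z))
    c=pts[0]; o=manip.get_obs(); yaw=q.x[2]
    print('to handle',c-o['position'])
E
python3 fit.py
```

```text
[0.53165197 0.02055022 0.29098023] [ 0.4 -0.  -0.1  0.5  0.3  0.2 -0.8  0.5 -0.3  0.1 -0.5 -0.5  0.2 -0.8
 -0.6  0.2]
handle,hinge,cap [[ 0.46555252  0.00075472  0.168     ]
 [ 0.61307884  0.04493599  0.122     ]
 [ 0.547431   -0.03213775  0.114     ]]
handle px [[326.32762492 255.69462429]] [[338.4656036 223.2965676]] seen top (326.1666666666667, 256.3181818181818) side (338.74242424242425, 227.53030303030303)
cap mark px pred top [[347.28254338 222.61145066]] seen (344.8030303030303, 223.5909090909091) side [[312.71664562 214.20047601]] (313.5909090909091, 215.71212121212122) cap ctr [[337.63696195 226.0859186 ]] (337.83333333333337, 225.71212121212122)
tin [ 0.37829043 -0.36654759  0.1       ]
bottle [ 0.50869646 -0.37485666  0.2       ]
mill [ 0.65164231 -0.38579579  0.15      ]
to handle [ 0.24151567  0.58386495 -0.0626033 ]
```

Emit:
jog_arm(
  translation=[
    [0.5,-0.5,0],
    [0.87,-0.92,0],
    [0.87,-0.92,0],
    [0.87,-0.92,0],
    [0.87,-0.92,0],
    [0.87,-0.92,0],
    [0.87,-0.92,0],
    [0.87,-0.92,0],
    [0.87,-0.92,0],
    [0.87,-0.92,0],
  ],
  dr=[
    [0,0,0],
    [0,0,0],
    [0,0,0],
    [0,0,0],
    [0,0,0],
    [0,0,0],
    [0,0,0],
    [0,0,0],
    [0,0,0],
    [0,0,0],
  ],
  jaw=[0.5,0.5,0.5,0.5,0.5,0.5,0.5,0.5,0.5,0.5],
  squeeze=40,
)

```text
clock: 1.1
position: [0.34, -0.3025, 0.2311]
ee_rot: [0.983, 0.182, -0.0, -0.0]
ft_force: [0.4, 0.1, 0.4]
grip_width: 0.497
grasp_force: 0.0
```

Emit:
jog_arm(
  translation=[
    [0.87,-0.92,0],
    [0.87,-0.92,0],
    [0.87,-0.92,0],
    [0.87,-0.92,0],
    [0.87,-0.92,0],
    [0.87,-0.92,0],
    [0.87,-0.92,0],
    [0.87,-0.92,0],
    [0.87,-0.92,0],
    [0.87,-0.92,0],
  ],
  dr=[
    [0,0,0],
    [0,0,0],
    [0,0,0],
    [0,0,0],
    [0,0,0],
    [0,0,0],
    [0,0,0],
    [0,0,0],
    [0,0,0],
    [0,0,0],
  ],
  jaw=[0.5,0.5,0.5,0.5,0.5,0.5,0.5,0.5,0.5,0.5],
)

```text
clock: 2.1
position: [0.4605, -0.0099, 0.2312]
ee_rot: [0.983, 0.182, -0.0, 0.0]
ft_force: [0.7, 0.2, 0.1]
grip_width: 0.502
grasp_force: 0.0
```

Emit:
jog_arm(
  translation=[
    [0,0,0],
    [0,0,0],
    [0,0,0],
    [0,0,0],
    [0,0,0],
    [0,0,0],
    [0,0,0],
    [0,0,0],
    [0,0,0],
    [0,0,0],
  ],
  dr=[
    [0,0,-1],
    [0,0,-1],
    [0,0,-1],
    [0,0,-1],
    [0,0,-1],
    [0,0,-1],
    [0,0,-1],
    [0,0,-1],
    [0,0,-1],
    [0,0,-1],
  ],
  jaw=[0.5,0.5,0.5,0.5,0.5,0.5,0.5,0.5,0.5,0.5],
)

```text
clock: 3.1
position: [0.4602, -0.0112, 0.231]
ee_rot: [0.861, 0.509, -0.0, -0.0]
ft_force: [1.2, 0.1, 0.6]
grip_width: 0.499
grasp_force: 0.0
```

Emit:
jog_arm(
  translation=[
    [0,0,0],
    [0,0,0],
    [0,0,0],
    [0,0,0],
    [0,0,0],
    [0,0,0],
    [0,0,0],
    [0,0,0],
    [0,0,0],
    [0,0,0],
  ],
  dr=[
    [0,0,-1],
    [0,0,-1],
    [0,0,-1],
    [0,0,-1],
    [0,0,-1],
    [0,0,-1],
    [0,0,-1],
    [0,0,-1],
    [0,0,-1],
    [0,0,-1],
  ],
  jaw=[0.5,0.5,0.5,0.5,0.5,0.5,0.5,0.5,0.5,0.5],
)

```text
clock: 4.1
position: [0.4601, -0.0112, 0.231]
ee_rot: [0.635, 0.773, -0.0, -0.0]
ft_force: [0.6, -0.9, 0.0]
grip_width: 0.501
grasp_force: 0.0
```

Emit:
jog_arm(
  translation=[
    [0,0,0],
    [0,0,0],
    [0.4,0.35,0],
    [0,0,0],
    [0,0,0.6],
    [0,0,0.6],
    [0,0,0.3],
    [0,0,0],
  ],
  dr=[
    [0,0,-0.69],
    [0,0,-0.69],
    [0,0,0],
    [0,0,0],
    [0,0,0],
    [0,0,0],
    [0,0,0],
    [0,0,0],
  ],
  jaw=[0.5,0.5,0.5,0.5,0.5,0.5,0.5,0.5],
)

```text
clock: 4.9
position: [0.4652, 0.0006, 0.1929]
ee_rot: [0.598, 0.801, -0.001, -0.001]
ft_force: [0.7, 0.7, 0.8]
grip_width: 0.496
grasp_force: 0.0
```

```bash
python3 - <<'E'
from h import *
o=manip.get_obs();print(o['position'],o['ee_rot'],o['joint_pos'])
a=snap('top','top1')['color'][200:290,270:380];b=snap('side','side1')['color'][150:300,270:390]
print(a.shape)
cv2.imwrite('pics/c1.png',np.hstack([cv2.resize(a,(440,360),interpolation=2),cv2.resize(b,(288,360),interpolation=2)])[:,:,::-1])
E
```

```text
[0.46519551 0.00060921 0.1929099 ] [ 5.98136350e-01  8.01393784e-01 -5.18888751e-04 -8.00214527e-04] [ 0.58139441  0.05003354 -0.68975339  1.88549548  0.03355031  1.2195497
  0.16909719]
(90, 110, 3)
```

View pics/c1.png

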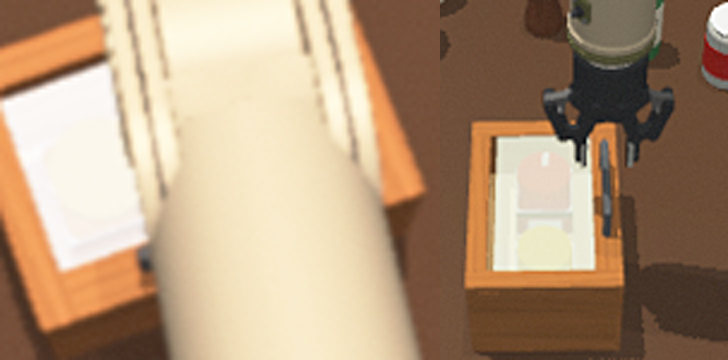

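The fingers straddle the bar (bar at about (606,185) in the crop, between the fingertips). Next I descend and pinch.

Emit:
jog_arm(
  translation=[
    [0,0,0.7],
    [0,0,0.7],
    [0,0,0.35],
    [0,0,0],
    [0,0,0],
    [0,0,0],
    [0,0,0],
    [0,0,0],
    [0,0,0],
  ],
  dr=[
    [0,0,0],
    [0,0,0],
    [0,0,0],
    [0,0,0],
    [0,0,0],
    [0,0,0],
    [0,0,0],
    [0,0,0],
    [0,0,0],
  ],
  jaw=[0.5,0.5,0.5,0.0,0.0,0.0,0.0,0.0,0.0],
  squeeze=30,
)

```text
clock: 5.9
position: [0.4655, 0.0007, 0.1509]
ee_rot: [0.598, 0.801, -0.001, -0.0]
ft_force: [-5.7, -0.6, 4.5]
grip_width: 0.098
grasp_force: 29.3
```

```bash
cat > arc.py <<'E'
from h import *
# tool frame: x=case y, y=case x, z=down when vertical; tilt phi = rotation about case +y (lid-following is about +y: z->x) = tool +x
# handle at lid angle th rel. hinge (case x,z)
P=lambda th:np.array([-.154*np.cos(th)+.046*np.sin(th),.154*np.sin(th)+.046*np.cos(th)])
N=44; s=np.linspace(0,1,N+1); th=1.84*(s-np.sin(2*np.pi*s)/(2*np.pi)*.7)
ph=np.deg2rad(16)*np.clip((th-.5)/1.2,0,1)
# rot about +y by ph: tool z dir (case x,z)=(-sin ph,-cos ph); tool y dir=(cos ph,-sin ph)
zd=lambda p:np.array([-np.sin(p),-np.cos(p)]); yd=lambda p:np.array([np.cos(p),-np.sin(p)])
tcp=[P(t)+.019*zd(p) for t,p in zip(th,ph)]
rows=[]
for i in range(N):
    d=tcp[i+1]-tcp[i]; p=ph[i]
    rows.append((d@yd(p)/.025,d@zd(p)/.025,np.rad2deg(ph[i+1]-p)/4,th[i+1]))
for i in range(0,N,11): print('\n'.join('%.2f %.2f | %.2f | th %.2f'%r for r in rows[i:i+11]),'\n')
E
python3 arc.py
```

```text
0.02 -0.08 | 0.00 | th 0.01
0.03 -0.08 | 0.00 | th 0.03
0.03 -0.09 | 0.00 | th 0.04
0.03 -0.10 | 0.00 | th 0.06
0.04 -0.11 | 0.00 | th 0.07
0.05 -0.13 | 0.00 | th 0.10
0.06 -0.14 | 0.00 | th 0.12
0.07 -0.16 | 0.00 | th 0.15
0.09 -0.18 | 0.00 | th 0.18
0.11 -0.20 | 0.00 | th 0.22
0.13 -0.22 | 0.00 | th 0.26 

0.15 -0.24 | 0.00 | th 0.30
0.18 -0.25 | 0.00 | th 0.35
0.21 -0.26 | 0.00 | th 0.40
0.24 -0.27 | 0.00 | th 0.45
0.26 -0.27 | 0.05 | th 0.51
0.29 -0.27 | 0.21 | th 0.58
0.31 -0.27 | 0.22 | th 0.64
0.34 -0.26 | 0.22 | th 0.71
0.36 -0.25 | 0.23 | th 0.78
0.38 -0.23 | 0.23 | th 0.85
0.39 -0.21 | 0.24 | th 0.92 

0.40 -0.19 | 0.24 | th 0.99
0.41 -0.16 | 0.23 | th 1.06
0.41 -0.14 | 0.23 | th 1.13
0.41 -0.11 | 0.22 | th 1.20
0.40 -0.09 | 0.22 | th 1.26
0.39 -0.07 | 0.21 | th 1.33
0.37 -0.04 | 0.20 | th 1.39
0.35 -0.03 | 0.19 | th 1.44
0.33 -0.01 | 0.17 | th 1.49
0.30 0.00 | 0.16 | th 1.54
0.27 0.01 | 0.15 | th 1.58 

0.25 0.02 | 0.13 | th 1.62
0.22 0.02 | 0.12 | th 1.66
0.20 0.03 | 0.11 | th 1.69
0.18 0.03 | 0.03 | th 1.72
0.15 0.03 | 0.00 | th 1.74
0.13 0.03 | 0.00 | th 1.77
0.12 0.03 | 0.00 | th 1.78
0.10 0.02 | 0.00 | th 1.80
0.09 0.02 | 0.00 | th 1.81
0.08 0.02 | 0.00 | th 1.83
0.08 0.02 | 0.00 | th 1.84
```

Emit:
jog_arm(
  translation=[
    [0,0.05,-0.16],
    [0,0.06,-0.19],
    [0,0.09,-0.24],
    [0,0.13,-0.3],
    [0,0.2,-0.38],
    [0,0.13,-0.22],
    [0,0.15,-0.24],
    [0,0.18,-0.25],
    [0,0.21,-0.26],
    [0,0.24,-0.27],
  ],
  dr=[
    [0,0,0],
    [0,0,0],
    [0,0,0],
    [0,0,0],
    [0,0,0],
    [0,0,0],
    [0,0,0],
    [0,0,0],
    [0,0,0],
    [0,0,0],
  ],
  jaw=[0,0,0,0,0,0,0,0,0,0],
)

```text
clock: 6.9
position: [0.4982, 0.0105, 0.2137]
ee_rot: [0.598, 0.801, -0.003, -0.002]
ft_force: [-21.8, -3.4, 14.6]
grip_width: 0.106
grasp_force: 30.2
```

```bash
python3 - <<'E'
from h import *
o=manip.get_obs();p=o['position'];h=np.array([.6131,.0449]);c,s=np.cos(.291),np.sin(.291)
d=p[:2]-h;g=[d[0]*c+d[1]*s,p[2]+.019-.122];print(g,-d[0]*s+d[1]*c,'th',np.arctan2(g[1],-g[0])-np.arctan2(.046,.154),np.hypot(*g))
E
```

```text
[np.float64(-0.11993347078400059), np.float64(0.110712460471278)] 4.437846569588233e-06 th 0.45517547084226245 0.1632215865561324
```

Emit:
jog_arm(
  translation=[
    [0,0.14,-0.35],
    [0,0.29,-0.27],
    [0,0.31,-0.27],
    [0,0.34,-0.26],
    [0,0.36,-0.25],
  ],
  dr=[
    [0.05,0,0],
    [0.21,0,0],
    [0.22,0,0],
    [0.22,0,0],
    [0.23,0,0],
  ],
  jaw=[0,0,0,0,0],
)

```text
clock: 7.4
position: [0.5361, 0.0219, 0.248]
ee_rot: [0.598, 0.801, -0.026, -0.019]
ft_force: [-2.6, 0.0, -0.4]
grip_width: 0.104
grasp_force: 30.4
```

Forces are back near zero, so I continue along the arc.

Emit:
jog_arm(
  translation=[
    [0,0.38,-0.23],
    [0,0.39,-0.21],
    [0,0.4,-0.19],
    [0,0.41,-0.16],
    [0,0.41,-0.14],
    [0,0.41,-0.11],
  ],
  dr=[
    [0.23,0,0],
    [0.24,0,0],
    [0.24,0,0],
    [0.23,0,0],
    [0.23,0,0],
    [0.22,0,0],
  ],
  jaw=[0,0,0,0,0,0],
)

```text
clock: 8.0
position: [0.5962, 0.04, 0.2679]
ee_rot: [0.596, 0.799, -0.064, -0.048]
ft_force: [-3.0, 0.9, 6.2]
grip_width: 0.104
grasp_force: 31.4
```

Emit:
jog_arm(
  translation=[
    [0,0.4,-0.09],
    [0,0.39,-0.07],
    [0,0.37,-0.04],
    [0,0.35,-0.03],
    [0,0.33,-0.01],
  ],
  dr=[
    [0.22,0,0],
    [0.21,0,0],
    [0.2,0,0],
    [0.19,0,0],
    [0.17,0,0],
  ],
  jaw=[0,0,0,0,0],
)

```text
clock: 8.5
position: [0.6405, 0.0533, 0.2648]
ee_rot: [0.594, 0.796, -0.091, -0.069]
ft_force: [-1.5, 1.2, 4.3]
grip_width: 0.1
grasp_force: 31.8
```

Emit:
jog_arm(
  translation=[
    [0,0.3,0],
    [0,0.27,0.01],
    [0,0.25,0.02],
    [0,0.22,0.02],
    [0,0.2,0.03],
    [0,0.18,0.03],
    [0,0.15,0.03],
    [0,0.13,0.03],
    [0,0.1,0.02],
  ],
  dr=[
    [0.16,0,0],
    [0.15,0,0],
    [0.13,0,0],
    [0.12,0,0],
    [0.11,0,0],
    [0.03,0,0],
    [0,0,0],
    [0,0,0],
    [0,0,0],
  ],
  jaw=[0,0,0,0,0,0,0,0,0],
)

```text
clock: 9.4
position: [0.6808, 0.0654, 0.2483]
ee_rot: [0.592, 0.794, -0.111, -0.083]
ft_force: [1.2, 3.5, 6.0]
grip_width: 0.1
grasp_force: 32.7
```

```bash
cat > lid.py <<'E'
from h import *
o=manip.get_obs();p=o['position']-.019*Ro.from_quat(o['ee_rot']).apply([0,0,1]);h=np.array([.6131,.0449]);c,s=np.cos(.291),np.sin(.291)
d=p[:2]-h;g=[d[0]*c+d[1]*s+.003,p[2]-.122];print(g,-d[0]*s+d[1]*c,'th',np.arctan2(g[1],-g[0])-np.arctan2(.046,.154),np.hypot(*g),o['joint_pos'])
E
python3 lid.py
```

```text
[np.float64(0.0789322756960001), np.float64(0.14457625754371212)] 0.0001571210679261366 th 1.7802645407167552 0.16471975713889073 [ 0.11450386  0.75690431 -0.61003373  0.90483517  0.38526538  1.85426295
 -0.06651466]
```

Emit:
jog_arm(
  translation=[
    [0,0.1,0.02],
    [0,0,0],
    [0,0,0],
    [0,0,0],
    [0,0,-0.5],
    [0,0,-0.8],
    [0,0,-0.8],
    [0,0,-0.8],
    [0,0,-0.8],
  ],
  dr=[
    [0,0,0],
    [0,0,0],
    [0,0,0],
    [0,0,0],
    [0,0,0],
    [0,0,0],
    [0,0,0],
    [0,0,0],
    [0,0,0],
  ],
  jaw=[0,0.3,0.3,0.3,0.3,0.3,0.3,0.3,0.3],
)

```text
clock: 10.3
position: [0.7046, 0.072, 0.3266]
ee_rot: [0.592, 0.794, -0.112, -0.087]
ft_force: [0.6, 1.0, -2.7]
grip_width: 0.303
grasp_force: 0.0
```

```bash
python3 - <<'E'
from h import *
o=manip.get_obs();print(o['position'],o['joint_pos'])
a=snap('top','top2')['color'][120:300,250:430];b=snap('side','side2')['color'][130:310,240:390]
cv2.imwrite('pics/c2.png',np.hstack([cv2.resize(a,(432,432),interpolation=2),cv2.resize(b,(360,432),interpolation=2)])[:,:,::-1])
E
```

```text
[0.70459249 0.07199772 0.32657479] [-0.05089896  0.81080746 -0.37742596  0.59397777  0.27848504  2.04987405
  0.02729563]
```

View pics/c2.png

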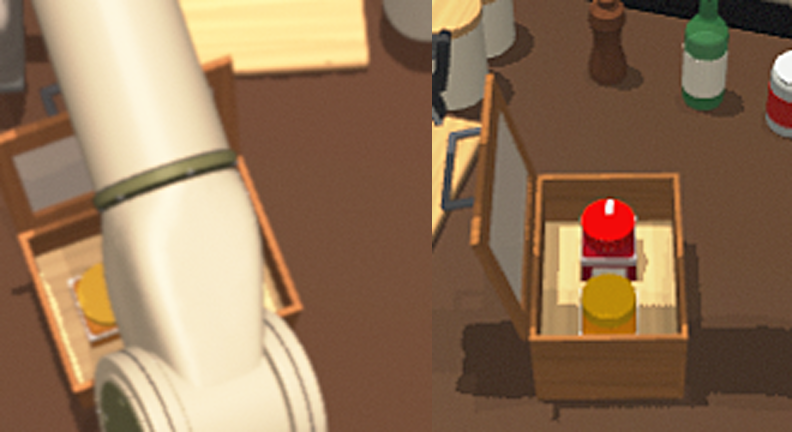

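The lid is open on its stop. The red cap's top is at about (608,220) in the crop with its white mark at (609,207), and the honey jar is undisturbed. I'll level the tool and back away over the case.

Emit:
jog_arm(
  translation=[
    [0,-0.6,-0.3],
    [0,-0.6,-0.3],
    [0,-0.6,-0.2],
    [0,-0.6,0],
    [0,-0.8,0],
    [0,-0.8,0],
  ],
  dr=[
    [-1,0,0],
    [-1,0,0],
    [-1,0,0],
    [-1,0,0],
    [0,0,1],
    [0,0,1],
  ],
  jaw=[0.3,0.3,0.3,0.3,0.3,1],
)

```text
clock: 11.0
position: [0.6118, 0.0455, 0.3556]
ee_rot: [0.654, 0.757, -0.003, -0.001]
ft_force: [0.5, 0.2, 0.5]
grip_width: 0.452
grasp_force: 0.0
```

```bash
cat > go.py <<'E'
from fit import *
o=manip.get_obs(); R=Ro.from_quat(o['ee_rot']).as_matrix(); p=o['position']
print('pos',p,'q',o['joint_pos'][[5,6]])
yaw=np.arctan2(R[1,1],R[0,1]); print('tool y yaw rel case deg',np.rad2deg(yaw-.291),'tilt of z',R[:,2])
tgt=np.array([.5474,-.0321,.085]); print('delta tool /25mm',R.T@(tgt-p)/.025)
E
python3 - <<'E'
import sys; sys.path.insert(0,'.')
import os; os.chdir('.')
exec(open('go.py').read())
S2=pickle.load(open('pics/side2.pkl','rb'))
print('pred side cap ctr',proj(S2,tgt*[1,1,0]+[0,0,.114]),'mark0',proj(S2,L(q.x,[[0,-.08,.114]])))
im=cv2.cvtColor(S2['color'][:,:,::-1].copy(),cv2.COLOR_BGR2HSV); m=((im[...,0]<6)|(im[...,0]>174))&(im[...,1]>200)&(im[...,2]>90)
m[:200]=0;m[260:]=0;m[:,:280]=0;m[:,345:]=0
ys,xs=np.nonzero(m&(im[...,2]>200));print('bright red bbox',xs.min(),xs.max(),ys.min(),ys.max())
an=np.linspace(0,2*np.pi,90);C=proj(S2,np.c_[tgt[0]+.0315*np.cos(an),tgt[1]+.0315*np.sin(an),an*0+.114]);print('pred bbox',C.min(0),C.max(0))
g=S2['color'][205:240,300:330]; w=(g.min(2)>180);yy,xx=np.nonzero(w);print('white',xx.mean()+300,yy.mean()+205,len(xx),xx.min()+300,xx.max()+300,yy.min()+205,yy.max()+205)
E
```

```text
pos [0.61182233 0.04549035 0.3556104 ] q [ 1.61202871 -0.09452093]
tool y yaw rel case deg -8.356258856328461 tilt of z [-0.0058696  -0.00292055 -0.99997851]
delta tool /25mm [-2.67610163 -2.93122206 10.84837293]
pred side cap ctr [[312.73913757 220.91308247]] mark0 [[312.71664562 214.20047601]]
bright red bbox 302 323 213 229
pred bbox [301.54034666 212.496338  ] [323.93223571 229.57776423]
white 313.2105263157895 219.1578947368421 19 301 324 213 237
```

Emit:
jog_arm(
  translation=[
    [-0.67,-0.73,0],
    [-0.67,-0.73,0],
    [-0.67,-0.73,0],
    [-0.67,-0.73,0],
    [0,0,0.8],
    [0,0,0.8],
    [0,0,0.8],
    [0,0,0.8],
    [0,0,0.8],
    [0,0,0.8],
  ],
  dr=[
    [0,0,0],
    [0,0,0],
    [0,0,0],
    [0,0,0],
    [0,0,0.95],
    [0,0,0.95],
    [0,0,0.95],
    [0,0,0.95],
    [0,0,0.95],
    [0,0,0.95],
  ],
  jaw=[1,1,1,1,1,1,1,1,1,1],
  squeeze=110,
)

```text
clock: 12.0
position: [0.5495, -0.0306, 0.2347]
ee_rot: [0.79, 0.613, -0.004, -0.001]
ft_force: [-0.9, -0.8, -0.5]
grip_width: 0.998
grasp_force: 0.0
```

```bash
python3 go.py
```

```text
pos [ 0.54947195 -0.03060151  0.23470883] q [ 1.33374205 -0.3385923 ]
tool y yaw rel case deg -31.043580961957332 tilt of z [-0.00731422 -0.00296358 -0.99996886]
delta tool /25mm [-0.05056916 -0.02738166  5.98895058]
```

Emit:
jog_arm(
  translation=[
    [-0.05,-0.03,0.8],
    [0,0,0.8],
    [0,0,0.8],
    [0,0,0.8],
    [0,0,0.8],
    [0,0,0.6],
    [0,0,0.5],
    [0,0,0.4],
    [0,0,0.4],
    [0,0,0],
  ],
  dr=[
    [0,0,0],
    [0,0,0],
    [0,0,0],
    [0,0,0],
    [0,0,0],
    [0,0,0],
    [0,0,0],
    [0,0,0],
    [0,0,0],
    [0,0,0],
  ],
  jaw=[1,1,1,1,1,1,1,1,1,1],
)

```text
clock: 13.0
position: [0.5477, -0.0326, 0.0877]
ee_rot: [0.79, 0.613, -0.003, -0.002]
ft_force: [-0.1, 0.6, 0.2]
grip_width: 1.0
grasp_force: 0.0
```

```bash
python3 go.py; python3 - <<'E'
from h import *
b=snap('side','side3')['color'][150:270,260:380]
cv2.imwrite('pics/c3.png',cv2.resize(b,(600,600),interpolation=2)[:,:,::-1])
E
```

```text
pos [ 0.54774424 -0.03261468  0.08768226] q [ 1.04391131 -0.3774785 ]
tool y yaw rel case deg -31.058770965406456 tilt of z [-8.08171379e-03 -4.04010196e-04 -9.99967261e-01]
delta tool /25mm [ 0.01677848 -0.01762301  0.10738975]
```

View pics/c3.png

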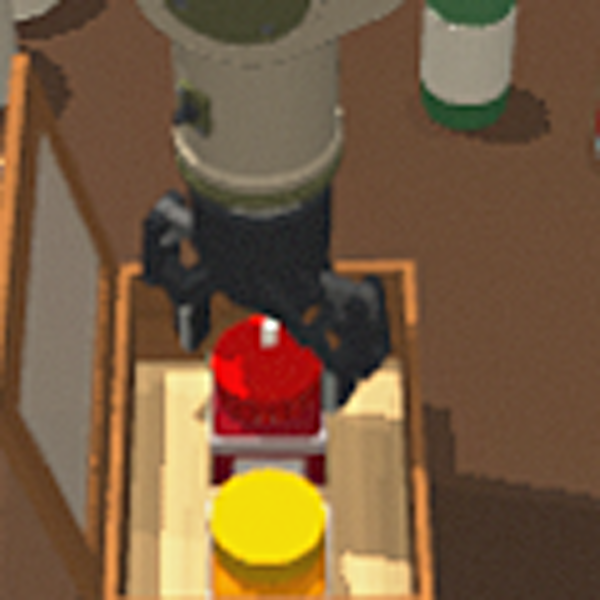

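The fingers straddle the cap (cap at (267,360) in the crop, right finger at (345,360), left at (190,320)). Closing firmly.

Emit:
jog_arm(
  translation=[
    [0,0,0.14],
    [0,0,0],
    [0,0,0],
    [0,0,0],
    [0,0,0],
    [0,0,0],
  ],
  dr=[
    [0,0,0],
    [0,0,0],
    [0,0,0],
    [0,0,0],
    [0,0,0],
    [0,0,0],
  ],
  jaw=[0,0,0,0,0,0],
  squeeze=110,
)

```text
clock: 13.65
position: [0.5485, -0.0324, 0.0862]
ee_rot: [0.79, 0.613, -0.003, -0.002]
ft_force: [-2.8, 1.2, 5.9]
grip_width: 0.71
grasp_force: 117.1
```

Emit:
jog_arm(
  translation=[
    [0,0,-0.01],
    [0,0,-0.01],
    [0,0,-0.01],
    [0,0,-0.01],
    [0,0,-0.01],
    [0,0,-0.01],
    [0,0,-0.01],
    [0,0,-0.01],
  ],
  dr=[
    [0,0,-1],
    [0,0,-1],
    [0,0,-1],
    [0,0,-1],
    [0,0,-1],
    [0,0,-1],
    [0,0,-1],
    [0,0,-1],
  ],
  jaw=[0,0,0,0,0,0,0,0],
)

```text
clock: 14.45
position: [0.5484, -0.0324, 0.0875]
ee_rot: [0.59, 0.808, -0.002, -0.003]
ft_force: [-1.9, 1.1, 1.5]
grip_width: 0.706
grasp_force: 119.5
```

```bash
python3 go.py; python3 -c "
from h import *
o=manip.get_obs();print(o['ft_force'],o['torque'])"
```

```text
pos [ 0.54844307 -0.03241161  0.08747976] q [1.04736123 0.15779183]
tool y yaw rel case deg 1.073309197555074 tilt of z [-6.22241639e-03  2.22288282e-05 -9.99980640e-01]
delta tool /25mm [ 0.02439776 -0.03535046  0.09944822]
[-1.91430209  1.11470278  1.52222444] [ 0.21668559  0.32482421 -0.24524149]
```

Emit:
jog_arm(
  translation=[
    [0,0,-0.01],
    [0,0,-0.01],
    [0,0,-0.01],
    [0,0,-0.01],
    [0,0,0],
    [0,0,0],
    [0,0,0],
    [0,0,0],
    [0,0,0],
    [0,0,0],
  ],
  dr=[
    [0,0,-1],
    [0,0,-1],
    [0,0,-1],
    [0,0,-1],
    [0,0,-1],
    [0,0,-1],
    [0,0,-1],
    [0,0,-1],
    [0,0,-1],
    [0,0,0],
  ],
  jaw=[0,0,0,0,0,0,0,0,0,0],
)

```text
clock: 15.45
position: [0.5485, -0.0327, 0.0886]
ee_rot: [0.312, 0.95, -0.001, -0.003]
ft_force: [-0.8, 0.3, -0.7]
grip_width: 0.709
grasp_force: 120.2
```

```bash
python3 go.py; python3 - <<'E'
from h import *
o=manip.get_obs();print(o['ft_force'],o['torque'])
b=snap('side','side4')['color'][150:270,260:380]
cv2.imwrite('pics/c4.png',cv2.resize(b,(600,600),interpolation=2)[:,:,::-1])
E
```

```text
pos [ 0.54847815 -0.03271954  0.08858048] q [1.05749071 0.75429041]
tool y yaw rel case deg 36.98398861720046 tilt of z [-6.17656650e-03 -4.36947369e-04 -9.99980829e-01]
delta tool /25mm [ 0.04874717 -0.00502132  0.14347184]
[-0.8487227   0.33701528 -0.69506522] [ 0.02090757  0.08024989 -0.01188011]
```

View pics/c4.png

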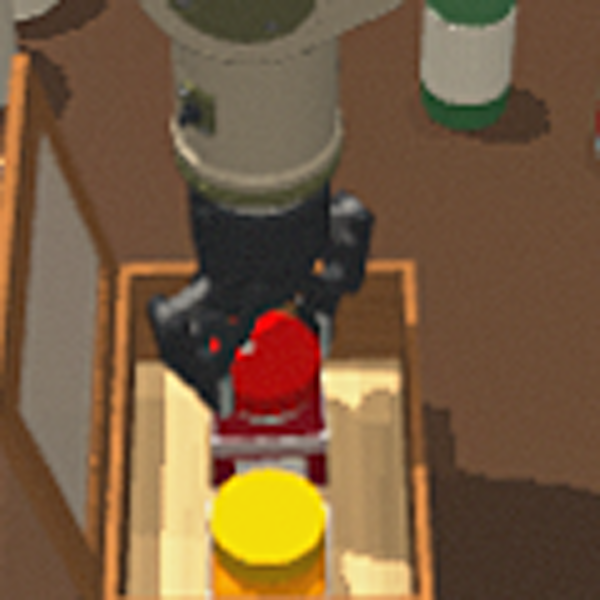

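The cap turned the full 68° with the torque now near zero, and the mark is at (247,345) in the crop. The threads have let go, so I lift gently and check the force.

Emit:
jog_arm(
  translation=[
    [0,0,-0.05],
    [0,0,-0.1],
    [0,0,-0.1],
    [0,0,0],
  ],
  dr=[
    [0,0,0],
    [0,0,0],
    [0,0,0],
    [0,0,0],
  ],
  jaw=[0,0,0,0],
)

```text
clock: 15.9
position: [0.5488, -0.0327, 0.0952]
ee_rot: [0.313, 0.95, -0.001, -0.003]
ft_force: [-0.2, 0.2, 0.1]
grip_width: 0.706
grasp_force: 120.2
```

Emit:
jog_arm(
  translation=[
    [0,0,-0.2],
    [0,0,-0.3],
    [0,0,-0.3],
    [0,0,-0.3],
    [0,0,-0.2],
    [0,0,0],
    [0,0,0],
    [0,0,0],
    [0,0,0],
    [0,0,0],
  ],
  dr=[
    [0,0,0],
    [0,0,0],
    [0,0,0],
    [0,0,0],
    [0,0,0],
    [0,0,0],
    [0,0,0],
    [0,0,0],
    [0,0,0],
    [0,0,0],
  ],
  jaw=[0,0,0,0,0,0,0,0,0,0],
)

```text
clock: 16.9
position: [0.5485, -0.0327, 0.1269]
ee_rot: [0.312, 0.95, -0.001, -0.003]
ft_force: [-0.2, 0.3, -0.2]
grip_width: 0.707
grasp_force: 120.2
```

```bash
python3 - <<'E'
from h import *
o=manip.get_obs();print(o['position'],o['ft_force'],o['torque'])
b=snap('side','side5')['color'][150:270,260:380]
cv2.imwrite('pics/c5.png',cv2.resize(b,(600,600),interpolation=2)[:,:,::-1])
E
```

```text
[ 0.54849619 -0.03267596  0.12688475] [-0.24869427  0.25794234 -0.22193181] [ 0.00057346  0.02752447 -0.04864457]
```

View pics/c5.png

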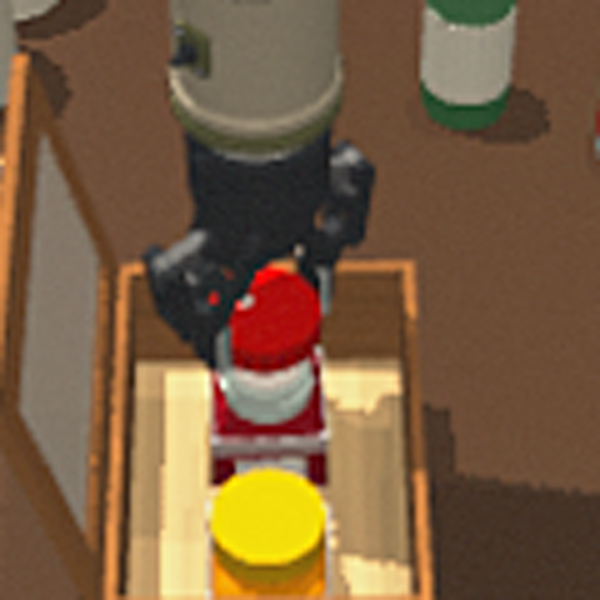

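The neck is exposed below the raised cap at (270,395) in the crop. The jar is still seated, the lid is open, and the rim is about 25 mm above the mouth.

```bash
python3 -c "
from h import *
print(manip.hand_in())"
```

```text
the job is handed in; nothing more can be done
None
```

I handed the job in at about 17 s with the lid open on its stop, the jam jar still in its well, and the red cap unscrewed and held level about 25 mm above the jar's mouth; the judged result was not reported.

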